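# Mix the red lacquer on the touch-start bottle mixer

## Robot

A 7-joint arm with a two-finger parallel gripper is mounted at the origin on the work surface. World frame = base frame: x ahead of the robot, y to its left, z up, the work surface at z = 0. Lengths are in m, angles in rad, forces in N, time in s.
With the tool pointing down it reaches from about 0.425 to 0.95 m from the base axis. Payload 4.7 kg.
Tool frame: the origin (TCP) lies between the finger pads, 19 mm behind the fingertips; this is the grasp point; z points along the fingers, y is the line along which they close (so a half turn about z gives the same grasp; the last joint's range is limited). The gripper opens to 85 mm and grips with 20 to 120 N. Pads are 22 mm wide; open, the fingers measure 114 mm over their backs; the gripper's body (76 mm by 85 mm) begins 54 mm behind the grasp point. The pads swing forward as they close: fully open they stand 13 mm farther back than shut.
Start: joints at [-1.147, 0.469, -0.049, 1.532, 0.024, 1.141, -0.082], TCP at [0.295, 0.607, 0.25] pointing down, gripper open.
Joint ranges: [-2.59, 2.59], [-0.33, 1.99], [-1.39, 1.29], [0.1, 2.45], [-1.04, 4.18], [0.21, 1.99], [-2.66, 2.66]. Speed limits (rad/s): [2.57, 2.57, 3.14, 3.14, 3.14, 3.14, 3.14].

## Interface

Orientations are given as [roll, pitch, yaw] about the fixed x, y, z axes, in that order (R = Rz(yaw) Ry(pitch) Rx(roll)).
In Python, from plant import robot gives the robot as it stands. Calls block until the motion is done:
- robot.goto(position, orientation): joint-space move of the TCP to a pose.
- robot.move_straight(position, vel=0.15, attitude=None, contact_N=None): straight line of the TCP; attitude=None keeps the orientation; vel is the mean speed in m/s. With contact_N (N) it stops when the force on the tool has changed by that much, and returns True; else False.
- robot.move_joints(angles): joint-space move.
- robot.grip(opening, strength=None): opening from 0.0 (shut) to 1.0 (fully open); strength is the grip in N (None keeps the last); returns when the fingers have stopped.
- robot.sleep(seconds).
- robot.inverse_kinematics(position, orientation): joint angles nearest the present ones, or None.
- robot.sense(): the state.
- robot.grab_frame(name): name is "scene" or "top" or "wrist"; returns a dict with "image" (420x560x3 uint8, red, green, blue), "range_z" (420x560 float32, m along the optical axis (not along the pixel's ray), 0 where there is no reading), "fx", "fy", "cx", "cy" (pixels), "dist_coeffs" ([k1, k2, p1, p2, k3] as OpenCV has them; the pictures are not rectified), "R" (3x3) and "t" (3): a world point X has camera coordinates R X + t. Camera axes: x right, y down, z forward; pixel columns grow to the right and rows downward; lengths in m; the calibration is good to about 2 mm. A picture is of the moment at which its call begins.
A pose or a line that the arm cannot do raises robot.IKError and nothing moves.
- robot.close_job(): hands the job in; it is judged then, once.
The state is a dict: "t": time; "joint_pos": joint angles; "joint_velocities": joint speeds; "effort": joint torques, N m; "tcp_pos": TCP position; "tcp_rot": TCP orientation; "wrist_force": force on the tool from outside, world axes, zero at the start; "torque": the same for the moment, N m; "opening": opening from 0.0 (shut) to 1.0 (fully open); "gripper_force": force on a finger pad.
Only numpy, scipy, OpenCV 4.12 (cv2) and the standard library are available. Lean on these libraries where they do the work, as an engineer would, in place of code of your own. Each camera call takes 0.05 s, during which the arm holds its last target. There are 200 camera calls.

## Task

The red lacquer has settled: take the red bottle by its cap, draw it out of the front of its slot in the wooden rack, set its round base into the rubber cup of the bottle mixer and press it down until the sprung cup is fully down, which is what makes the mixer run. Finish while still holding the bottle upright and pressed down in the cup; do not let go. Keep the bottle upright throughout, and leave the other two bottles, the mug and the glue bottle where they stand.

Things in the scene. Friction and masses are not known exactly. Their poses are not given: they have to be found in the camera images.
- red_bottle: the bottle to mix: red, round, closed, about 120 g, 114 mm tall, loose, in any of the rack's three slots. Origin at the centre of its underside, z up. Flat foot 36 mm across; round body 52 mm across at 26 mm height; neck 20 mm across from 54 to 72 mm height; above that the cap, see red_cap
- red_cap (a point): on the red bottle's axis, 98 mm above its underside, in its red cap: a plain upright cylinder 26 mm across, from 72 to 114 mm above the underside, fixed firmly to the bottle. The place to grip
- blue_bottle: bystander: the same bottle in blue, in another slot of the rack; loose
- green_bottle: bystander: the same bottle in green, in the third slot; loose
- rack: wooden bottle rack, fixed. Origin at the centre of its underside; its front looks along its own -x (roughly to the robot); 90 mm deep, 258 mm long in y. The bottles stand on its floor board, 10 mm up, no front lip; their necks and caps rise through the slots of the top plate (see slot_mouth). End panels reach the plate; a low rail (24 mm high) closes the back of the floor
- slot_mouth (a point): middle of the rack's top plate front edge, plate's top face, 75 mm over the desk; axes as the rack. Plate 6 mm thick, bodies below it, caps above it. Slots 26 mm wide run along x at y = -80, 0, +80 mm, open at this edge, 58 mm deep; bottle axes start 39 to 45 mm in. Bottles lift only 5 mm there, but slide out along -x; clear of the plate when the axis is 27 mm in front of this edge
- mixer: touch-start bottle mixer, fixed to the desk: grey housing 120 x 110 mm, 60 mm tall, a round black rubber collar on it up to 65 mm, a control panel on its own -x side. Origin at the centre of its underside. The rubber cup stands on a spring on its vertical centre line
- cup_seat (a point): centre of the cup's flat inner floor; moves with the cup. 89 mm above the desk while the cup is up, 79 mm fully down; z up. Black rubber cup with an orange rim band: floor about 52 mm across, mouth about 57 mm, rim 16 mm above the floor, outside 68 mm across. The bottle stands in it on its foot, its round body inside the ring
- cup (a joint): how far the sprung cup is pressed straight down, in m: 0 up, 0.010 fully down on its stop. It needs 3 N to start moving and 12 N at the stop, and springs back when released
- mug: bystander: dark teal mug, 78 mm across, 90 mm tall, with a handle; origin at the centre of its underside; loose
- glue: bystander: yellow glue bottle with an orange conical tip, 40 mm across, 121 mm tall; origin at the centre of its underside; loose
Mind the look-alikes: they are no part of the job. Of the things that look like the red_bottle, the larger one is meant.

How it is judged:
On the way, in this order (a step that is already met when the one before it is completed fails the run):
1. the red bottle is out of the rack, carried by the gripper (height (world z) of red_bottle above 0.03 m and contact force between the fingers and red_bottle above 0.5 N and contact force between red_bottle and rack below 0.05 N), for 0.1 s.
2. the red bottle stands in the mixer's cup (horizontal distance between red_bottle and cup_seat below 0.006 m and z of red_bottle in the frame of cup_seat between -0.004 and 0.004 m and angle between red_bottle's own z axis and vertical below 0.12 rad), for 0.1 s.
At the end, for the whole second after the job is handed in: red bottle upright (0.12 rad) on the cup floor (6 mm of centre, 4 mm in height), cup held over 8 of its 10 mm down, gripper on the cap (TCP within 25 mm of red_cap, over 2 N), bottle pressing the cup (over 6 N); other bottles, mug and glue upright, within 20 mm of their starts (all of step 2 and value of joint cup above 0.008 m and distance between the grasp point and red_cap below 0.025 m and contact force between the fingers and red_bottle above 2 N and contact force between red_bottle and mixer above 6 N and distance of each of blue_bottle, green_bottle, mug, glue from where it was at the start of the episode below 0.02 m and angle between each of blue_bottle, green_bottle, mug, glue's own z axis and vertical below 0.2 rad); the arm keeps its last pose, push and grip.
It fails at once if the red bottle is tipped by more than 0.5 rad (angle between red_bottle's own z axis and vertical above 0.5 rad).
It fails at once if another bottle, the mug or the glue bottle is moved by more than 20 mm (distance of any of blue_bottle, green_bottle, mug, glue from where it was at the start of the episode above 0.02 m).
It also fails if it takes over 56 s, if anything falls off the work surface, if the arm or the gripper's body presses on something with over 40 N, if the wrist force passes 120 N, or if a joint passes its speed limit or range.

## Working session

There is one attempt and no reset: what is moved stays moved. The work goes in short steps, each a Python script; the robot and the scene stay as the last script left them, time stands still between calls to the robot, and variables do not carry over. Pictures are saved under pics/ and viewed, at most 10 in all, crops included, and the job is handed in when it is done.

```bash
mkdir -p pics
cat > h.py <<'E'
import numpy as np, cv2
from plant import robot
def grab(n):
    f=robot.grab_frame(n); np.savez(f'{n}.npz',**{k:np.asarray(v) for k,v in f.items()}); return f
def world(f,u,v,z=None):
    K=np.array([[f['fx'],0,f['cx']],[0,f['fy'],f['cy']],[0,0,1]],float)
    u,v=np.atleast_1d(u),np.atleast_1d(v)
    p=cv2.undistortPoints(np.stack([u,v],-1).astype(float).reshape(-1,1,2),K,np.asarray(f['dist_coeffs'],float)).reshape(-1,2)
    d=np.c_[p,np.ones(len(p))]; R=np.asarray(f['R']);t=np.asarray(f['t'])
    C=-R.T@t; r=d@R
    if z is None: return C+r*f['range_z'][v.astype(int),u.astype(int)][:,None]
    return C+r*((z-C[2])/r[:,2])[:,None]
E
python3 - <<'E'
from h import *
for n in("scene","top"):
    f=grab(n); cv2.imwrite(f'pics/{n}0.png',cv2.cvtColor(f['image'],cv2.COLOR_RGB2BGR)); print(n,-f['R'].T@f['t'],f['R'][2])
E
```

```text
scene [ 1.29538406 -0.48318663  0.60137596] [-0.68909283  0.46399713 -0.55664867]
top [ 0.58211404 -0.03517252  0.81288193] [ 0.08741305  0.00587427 -0.99615483]
```

View pics/scene0.png

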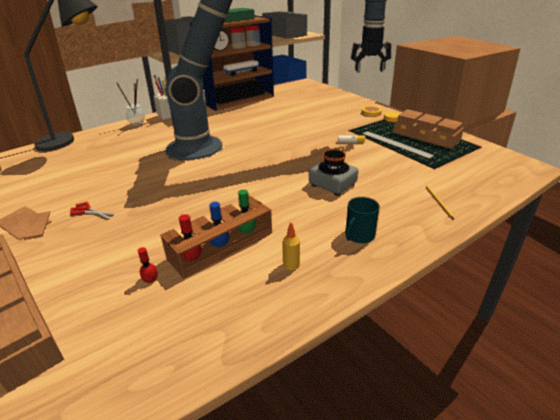

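View pics/top0.png

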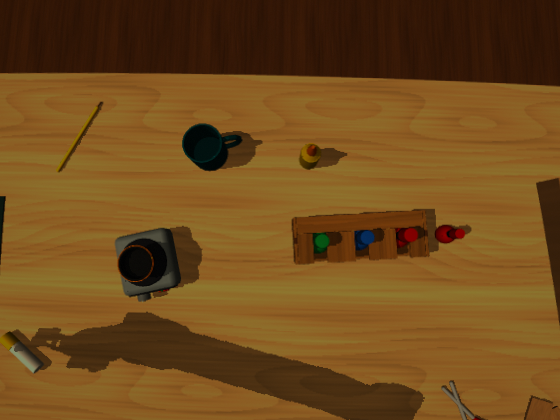

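Two candidates for red: the one in the rack (scene 187,235; top 410,235) and a free-standing one beside the rack (scene 148,268; top 450,234). The rack one fits because it is larger and stands in a slot. I'll check that in a crop and with the depth data.

Run:
```python
from h import *
T={n:dict(np.load(f'{n}.npz')) for n in('scene','top')}
im=cv2.cvtColor(T['top']['image'],cv2.COLOR_RGB2BGR)
sc=cv2.cvtColor(T['scene']['image'],cv2.COLOR_RGB2BGR)
a=cv2.resize(im[190:280,280:480],(800,360),interpolation=cv2.INTER_CUBIC)
b=cv2.resize(sc[180:290,120:280],(349,240)); c=cv2.resize(im[215:315,100:200],(240,240))
o=np.zeros((600,800,3),np.uint8);o[:360]=a;o[360:,:349]=b;o[360:,360:600]=c
cv2.imwrite('pics/crop.png',o)
for n,f in T.items():
    v,u=np.mgrid[0:420,0:560]; P=world(f,u.ravel(),v.ravel()); ok=(f['range_z'].ravel()>0)
    h=cv2.cvtColor(f['image'],cv2.COLOR_RGB2HSV).reshape(-1,3); H,S,V=h[:,0].astype(int),h[:,1],h[:,2]
    x,y,z=P.T; wk=ok&(x>.35)&(x<1)&(abs(y)<.5)
    print(n,'desk z',np.median(z[wk&(z<.02)]))
    for c,m in dict(red=(H<6)|(H>174),blue=(H>105)&(H<130),green=(H>45)&(H<75)).items():
        m=wk&m&(S>150)&(z>.115)&(z<.135)&(V>50)
        if m.sum()>3: print(c,m.sum(),P[m].mean(0),P[m].min(0),P[m].max(0))
    m=wk&(z>.065)&(z<.085)&(y<0.05)&(x<.75)&(H>3)&(H<20)
    r=cv2.minAreaRect(P[m][:,:2].astype(np.float32)); print('plate',m.sum(),r,cv2.boxPoints(r).round(4).tolist())
    m=wk&(z>.098)&(z<.112)&(y>.15)&(x<.7)
    q=P[m]; print('rim',m.sum(),q.mean(0),q.min(0),q.max(0),cv2.minEnclosingCircle(q[:,:2].astype(np.float32)))
    m=wk&(z>.05)&(z<.063)&(y>.1)&(x<.7)
    print('mixer',cv2.minAreaRect(P[m][:,:2].astype(np.float32)))
```

```text
scene desk z -0.0016245592062983927
red 76 [ 0.60159497 -0.27367945  0.12140854] [ 0.5879959  -0.28416305  0.11520195] [ 0.61080815 -0.2615698   0.12448693]
blue 52 [ 0.59645758 -0.19665022  0.12123855] [ 0.5850278  -0.20600854  0.11511153] [ 0.60355586 -0.18609285  0.12416432]
green 45 [ 0.58694145 -0.11510457  0.12141543] [ 0.5751697  -0.12353862  0.11560438] [ 0.59377949 -0.10519971  0.12440097]
plate 2066 ((0.5870687961578369, -0.20197466015815735), (0.3219783902168274, 0.21034514904022217), 63.851768493652344) [[0.42170000076293945, -0.3000999987125397], [0.6104999780654907, -0.3928000032901764], [0.7523999810218811, -0.10379999876022339], [0.5636000037193298, -0.011099999770522118]]
rim 127 [0.52929525 0.22987491 0.10280695] [0.49581528 0.19492014 0.09830883] [0.56245319 0.26251881 0.10726647] ((0.530691385269165, 0.2293010801076889), 0.036142345517873764)
mixer ((0.5316613912582397, 0.2275352030992508), (0.11822541803121567, 0.1092541441321373), 14.774267196655273)
top desk z 0.0010877369542361404
red 161 [ 0.59520383 -0.27105456  0.1243511 ] [ 0.58394997 -0.28493293  0.115078
[... 172 characters left out ...]
53 [ 0.58098708 -0.11229385  0.12498457] [ 0.56965671 -0.12397572  0.12115408] [ 0.59301313 -0.10044727  0.1277375 ]
plate 4802 ((0.6524980664253235, -0.22371245920658112), (0.21398138999938965, 0.32655173540115356), 3.78863525390625) [[0.5350000262260437, -0.06790000200271606], [0.5565000176429749, -0.3937000036239624], [0.7699999809265137, -0.37959998846054077], [0.7484999895095825, -0.053700000047683716]]
rim 401 [0.52979763 0.23341763 0.10528748] [0.49756759 0.19528351 0.09803956] [0.56417173 0.26268006 0.10960562] ((0.5307082533836365, 0.22858235239982605), 0.03477878496050835)
mixer ((0.5303618907928467, 0.22742393612861633), (0.1223679631948471, 0.1086801141500473), 13.77661418914795)
```

View pics/crop.png

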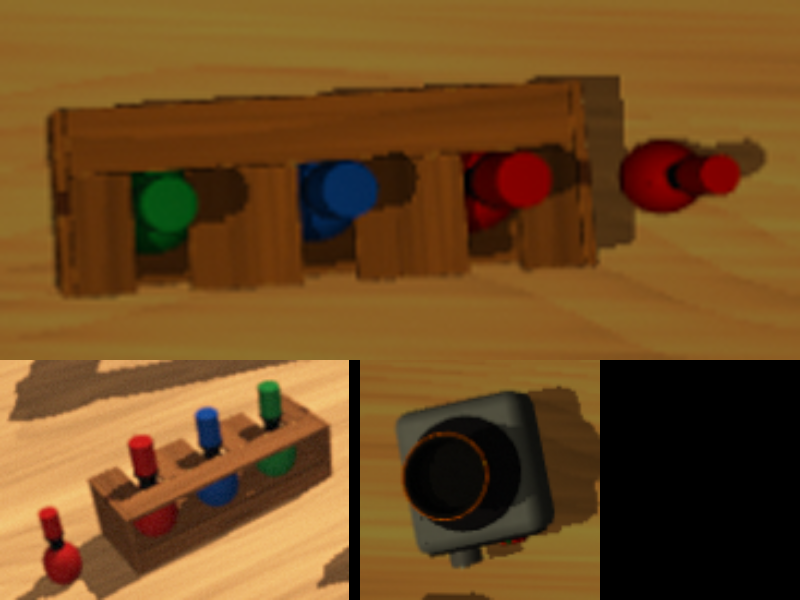

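The picture confirms it. The rack bottle (crop 525,180) has a clearly wider cap and body than the free-standing one (crop 660–720,175), so the rack bottle is the one meant. Next I'll measure the rack's yaw from the plate corners I read off, then hover and check.

Run:
```python
from h import *
f=dict(np.load('top.npz'))
c=np.array([(62,293),(588,265),(50,112),(580,83)])/4.+[280,190]
w=world(f,c[:,0],c[:,1],.075); print(w.round(4))
e=[w[0]-w[1],w[2]-w[3]]; yaws=[np.arctan2(-d[0],d[1]) for d in e]; print('yaw',yaws,np.linalg.norm(e,axis=1))
s=robot.sense(); print(s['t'],s['tcp_rot'],s['opening'])
yaw=.075
for k in(np.pi/2,-np.pi/2):
    for p in([.597,-.272,.25],[.597,-.272,.108],[.50,-.28,.11],[.53,.229,.168]):
        q=robot.inverse_kinematics(p,[np.pi,0,yaw+k]); print(k,None if q is None else np.round(q,2))
```

```text
[[ 0.5368 -0.0688  0.075 ]
 [ 0.5557 -0.3217  0.075 ]
 [ 0.6231 -0.0612  0.075 ]
 [ 0.6434 -0.3183  0.075 ]]
yaw [np.float64(0.07435916971123951), np.float64(0.07886397553626855)] [0.25357083 0.25786233]
0.1 [-3.13982013e+00  5.07788815e-05  2.68885376e+00] 0.9927820022096113
1.5707963267948966 [-0.25  0.58  0.94  1.62 -0.5   1.2   0.87]
1.5707963267948966 [-0.19  0.73  0.85  1.74 -0.65  0.97  0.99]
1.5707963267948966 [-0.28  0.7   1.04  1.95 -0.75  0.94  1.21]
1.5707963267948966 [-0.7   0.4   0.29  1.87 -0.14  0.89 -0.27]
-1.5707963267948966 [-0.33  0.66  1.11  1.62 -0.62  1.25 -2.17]
-1.5707963267948966 [-0.32  0.87  1.11  1.75 -0.87  1.1  -1.98]
-1.5707963267948966 [-0.32  0.74  1.11  1.95 -0.81  0.98 -1.88]
-1.5707963267948966 [-0.22  0.42 -0.34  1.84  0.17  0.91  2.58]
```

Yaw is about 0.077, and the slot geometry agrees with the cap estimate of (0.596, -0.272). Now I'll hover, descend and grip with the fingers closing along the slot.

Run:
```python
from h import *
A=[np.pi,0,.077+np.pi/2]
robot.goto([.596,-.272,.25],A)
robot.grip(.8)
print(robot.move_straight([.596,-.272,.109],vel=.1,contact_N=8))
robot.grip(0.,60); s=robot.sense(); print(s['t'],s['tcp_pos'],s['opening'],s['gripper_force'],s['wrist_force'])
f=grab('wrist'); g=grab('scene')
cv2.imwrite('pics/grasp.png',cv2.cvtColor(np.hstack([f['image'],cv2.resize(g['image'][150:300,110:310],(560,420))]),cv2.COLOR_RGB2BGR)[:,::1])
i=cv2.imread('pics/grasp.png');cv2.imwrite('pics/grasp.png',cv2.resize(i,(800,300)))
```

```text
False
5.6917 [ 0.59644306 -0.27213197  0.10941661] 0.2906499215934346 58.77327740192413 [ 0.41094388 -0.307324    2.09137733]
```

View pics/grasp.png

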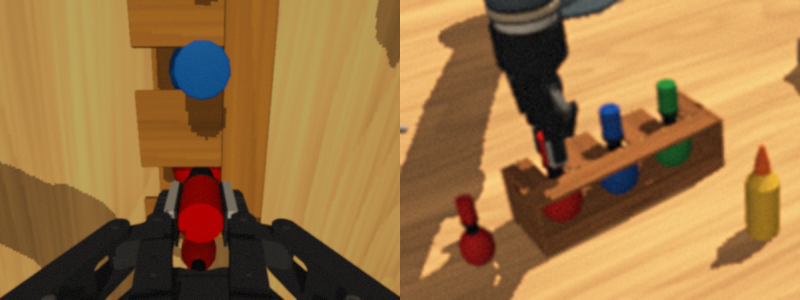

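The wrist view (left, cap at about 200,205) and the scene view (545,150) show the pads closed squarely on the red rack bottle's cap. Next: lift 2 mm, draw it out, raise it, and go over the mixer.

Run:
```python
from h import *
def rep(l): s=robot.sense(); print(l,round(s['t'],2),np.round(s['tcp_pos'],4),round(s['opening'],3),round(s['gripper_force'],1),np.round(s['wrist_force'],1))
p=np.array([.596,-.272,.1115]); d=np.array([-np.cos(.077),-np.sin(.077),0])
robot.move_straight(p,vel=.03); rep('lift')
print(robot.move_straight(p+.085*d,vel=.04,contact_N=12)); rep('out')
if np.linalg.norm(np.array(robot.sense()['tcp_pos'])[:2]-p[:2])>.08:
    q=p+.085*d; q[2]=.27; robot.move_straight(q,vel=.1); rep('up')
    robot.sleep(.2)
    f=grab('top'); g=grab('scene')
    cv2.imwrite('pics/up.png',cv2.resize(cv2.cvtColor(np.hstack([f['image'],g['image']]),cv2.COLOR_RGB2BGR),(800,300)))
```

```text
lift 6.04 [ 0.5955 -0.2718  0.1111] 0.288 58.8 [-0.5 -0.2 -2.4]
False
out 8.32 [ 0.5114 -0.2785  0.1115] 0.288 58.8 [-0.7 -0.2 -1.4]
up 10.05 [ 0.511  -0.2783  0.2694] 0.285 58.8 [ 0.1  0.9 -1.8]
```

View pics/up.png

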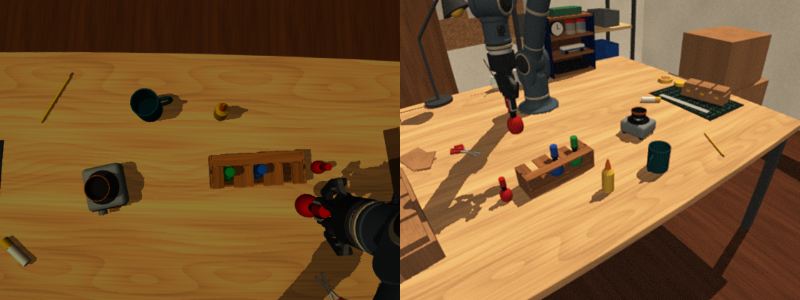

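The bottle is out and hanging upright (scene 515,125), and the others are undisturbed. Next I'll carry it over the cup and compare bottle axis with cup centre in the same camera.

Run:
```python
from h import *
from scipy.optimize import least_squares
robot.move_straight([.5305,.2285,.27],vel=.2)
robot.move_straight([.5305,.2285,.235],vel=.08); robot.sleep(.4)
s=robot.sense(); print(s['t'],s['tcp_pos'],s['tcp_rot'],s['opening'],s['wrist_force'])
for n in('scene','top'):
    f=grab(n); v,u=np.mgrid[0:420,0:560]; P=world(f,u.ravel(),v.ravel())
    h=cv2.cvtColor(f['image'],cv2.COLOR_RGB2HSV).reshape(-1,3)
    b=((h[:,0]<6)|(h[:,0]>174))&(h[:,1]>150)&(h[:,2]>40)&(f['range_z'].ravel()>0)&(np.linalg.norm(P[:,:2]-[.53,.23],axis=1)<.06)
    m=b&(P[:,2]>.13)&(P[:,2]<.188); q=P[m]
    print(n,m.sum(),q.min(0),q.max(0))
    if m.sum()>20:
        r=least_squares(lambda c:np.linalg.norm(q-c,axis=1)-.026,[.53,.23,.163],loss='soft_l1',f_scale=.001); print('sphere',r.x.round(4),np.abs(r.fun).mean())
    m=b&(P[:,2]>.21); print('cap',m.sum(),P[m].mean(0))
f0=grab('scene'); cv2.imwrite('pics/over.png',cv2.cvtColor(cv2.resize(f0['image'][70:220,260:420],(640,600),interpolation=cv2.INTER_CUBIC),cv2.COLOR_RGB2BGR))
```

```text
14.0167 [0.53057846 0.22858253 0.23522884] [ 3.14126223e+00 -3.00452121e-04  1.64791140e+00] 0.2868082546309825 [-0.1677366   0.43680738 -1.54807344]
scene 246 [0.5201923  0.20099016 0.13922733] [0.55879388 0.23846544 0.18779251]
sphere [0.5306 0.2277 0.1618] 0.0015424042904957401
cap 86 [0.5308151  0.2193815  0.23357581]
top 296 [0.50650027 0.2041769  0.16804625] [0.5548636  0.24042965 0.18798097]
sphere [0.5301 0.2281 0.1667] 0.0006694385654784034
cap 214 [0.52901547 0.22584045 0.25112186]
```

View pics/over.png

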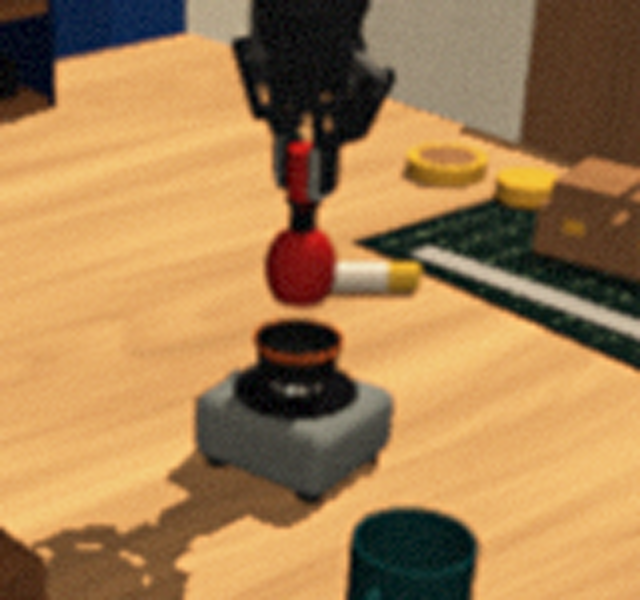

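The bottle (301,265) hangs upright and centred over the cup (299,340), and the fits agree to about 1 mm. I'll lower it until it touches, then press.

Run:
```python
from h import *
def rep(l): s=robot.sense(); print(l,round(s['t'],2),np.round(s['tcp_pos'],4),round(s['opening'],3),round(s['gripper_force'],1),np.round(s['wrist_force'],1)); return s
x,y=.5307,.2287
robot.grip(0.,100); rep('tight')
robot.move_straight([x,y,.2],vel=.05)
print(robot.move_straight([x,y,.182],vel=.02,contact_N=2.5)); robot.sleep(.3); s=rep('touch')
z=s['tcp_pos'][2]
while z>.172:
    z-=.001; robot.move_straight([x,y,z],vel=.02); robot.sleep(.1); s=rep(f'{z:.4f}')
    if s['wrist_force'][2]>22: break
```

```text
tight 14.38 [0.5305 0.2285 0.235 ] 0.279 98.0 [-0.3  0.4 -2. ]
True
touch 16.19 [0.5306 0.2288 0.1866] 0.278 98.2 [ 2.8 -0.5  3.2]
0.1856 16.54 [0.5307 0.2288 0.1856] 0.279 98.2 [0.3 0.2 4.3]
0.1846 16.89 [0.5308 0.2287 0.1847] 0.276 98.2 [0.7 0.4 3.5]
0.1836 17.24 [0.5308 0.2287 0.1837] 0.278 98.2 [0.3 0.8 5.9]
0.1826 17.59 [0.5308 0.2287 0.1828] 0.277 98.3 [ 0.6 -0.1  5.3]
0.1816 17.94 [0.5308 0.2287 0.1819] 0.277 98.5 [0.5 0.2 6.4]
0.1806 18.29 [0.5308 0.2287 0.181 ] 0.279 98.7 [0.8 0.3 7.8]
0.1796 18.64 [0.5308 0.2287 0.1802] 0.281 98.9 [-0.6 -0.5  8. ]
0.1786 18.99 [0.5309 0.2287 0.1793] 0.277 99.1 [-1.   0.4  9.2]
0.1776 19.34 [0.5309 0.2287 0.1784] 0.279 99.5 [-0.8 -0.8 10.1]
0.1766 19.69 [0.5311 0.2287 0.1783] 0.275 100.5 [-1.8  0.3 16.5]
0.1756 20.04 [0.5312 0.2287 0.1782] 0.28 101.2 [-4.8 -0.3 22.4]
```

The force rises linearly along the spring, then steeply at TCP z 0.178, which is the stop, and the grip hasn't slipped. I'll take one last look before handing in.

Run:
```python
from h import *
robot.sleep(.5); s=robot.sense(); print(s['t'],s['tcp_pos'],s['gripper_force'],s['wrist_force'])
f=grab('scene'); a=cv2.resize(f['image'][90:220,270:410],(400,372)); b=cv2.resize(f['image'],(400,300)); b=np.vstack([b,np.zeros((72,400,3),np.uint8)])
cv2.imwrite('pics/end.png',cv2.cvtColor(np.hstack([a,b]),cv2.COLOR_RGB2BGR))
```

```text
20.5417 [0.53122103 0.22872116 0.17825137] 101.18626356124878 [-4.57999836e+00  8.10730812e-03  2.24774810e+01]
```

View pics/end.png

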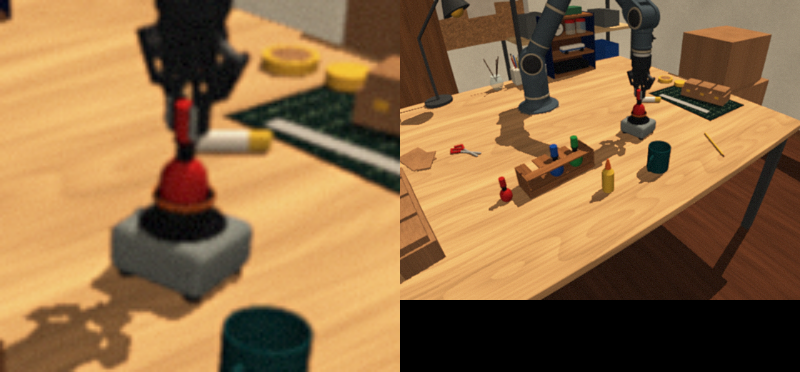

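The bottle sits upright in the cup (185,185), pressed down and held by its cap. The other bottles, mug and glue haven't moved.

```bash
python3 -c "
from plant import robot
print(robot.close_job())"
```

```text
the job is handed in; nothing more can be done
None
```

The job is handed in: at hand-in the red bottle was upright in the mixer cup, pressed onto its stop with about 22 N and still gripped by its cap, and the other objects looked undisturbed; no verdict was returned.

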